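# Find the chuck in the tool cases

## Task

One of the two lidded grey cases on the bench holds a round steel chuck, the other a square steel block. Open the cases one at a time until you find the chuck, take it out and set it down standing upright, flange down, near the middle of the green pad, without dropping it. Every lid you take off should end up lying flat on the bench, knob up.

Things in the scene. Friction and masses are not known exactly. Their poses are not given: they have to be found in the camera images.
- lid_a_knob (a point): Loose 120 g lift-off lid of one case: grey plate 108 (x) x 148 (y) x 5 mm, 4 mm deep loose lip below, black round knob on top, 22 mm thick, 36 mm tall. This point: on the knob's axis, 24 mm above the plate's upper face, 33 mm above the lip's underside; z up. At the start the lid is closed, centred and square on its case, free once lifted straight up 10 mm.
- lid_b_knob (a point): Lid of the other case, same lid, point and axes; either case may be left or right. Each case: fixed grey open box, 108 x 148 mm, 54 mm high, walls and floor 4 mm, its part within 10 mm of the middle. A lid has room on the bench, turned like its case, centred 145 mm from the case's centre towards -x (the robot's side).
- chuck_centre (a point): The wanted part, loose, about 150 g: plain steel chuck, round body 22 mm in diameter, 34 mm tall, on a round flange 34 mm in diameter, 10 mm thick; 44 mm tall in all, dark bore in its top. Starts upright, flange down, on the floor of one closed case. This point: its centre, 22 mm above its underside; z along its axis, up. (The other case holds a steel block 36 x 36 x 28 mm.)
- pad_top (a point): Green bench pad fixed to the bench, 150 x 150 mm, 3 mm thick, beside or between the cases. This point: centre of its upper face; z up, x and y along its sides. Nothing stands on it. A burr stand, a glass dish and a green beaker, all under 80 mm tall, stand beyond the cases and pad, on the side away from the robot.

How it is judged:
By the outcome, as a careful person would: the job done as asked, in the order asked, and still so for the second after the job is handed in, with the robot touching nothing.
It also fails if it takes over 64 s, if anything falls off the work surface, if the arm or the gripper's body presses on something with over 40 N, if the wrist force passes 120 N, or if a joint passes its speed limit or range.

## Robot

A 6-joint arm with a two-finger parallel gripper is mounted at the origin on the work surface. World frame = base frame: x ahead of the robot, y to its left, z up, the work surface at z = 0. Lengths are in m, angles in rad, forces in N, time in s.
With the tool pointing down it reaches from about 0.375 to 0.9 m from the base axis. Payload 3.1 kg.
Tool frame: the origin (TCP) lies midway between the tips of the shut fingers; the grasp point (between the pads) lies manip.hold_point_z behind it (manip.hold_point_z is the distance from the TCP to the grasp point, in m); z points along the fingers, y is the direction in which the jaws open and shut (so a half turn about z gives the same grasp; the last joint's range is limited). The gripper opens to 85 mm and grips with 20 to 120 N. Pads are 22 mm wide; open, the fingers measure 114 mm over their backs; the gripper's body (76 mm by 85 mm) begins 54 mm behind the grasp point. The pads swing forward as they close: fully open they stand 13 mm farther back than shut.
Start: joints at [1.101, 0.527, 1.433, -0, 1.181, -0.178], TCP at [0.179, 0.599, 0.211] pointing down, gripper open.
Joint ranges: [-3.08, 3.08], [-0.75, 2.2], [0.22, 2.44], [-1.43, 4.57], [0, 2.65], [-2.85, 2.85]. Speed limits (rad/s): [2.79, 2.79, 3.14, 3.14, 3.14, 3.14].

## Interface

Orientations are given as a unit quaternion [x, y, z, w].
In Python, from station import manip, snapshot, workorder, models gives the robot as it stands.
- The arm moves only by the tool jog_arm, never from a script. Its argument "commands" is a list of rows, each a list of 5 numbers: the opening in per cent of the stroke, from 0 (shut) to 100 (fully open), then the shift along the world's x, y, z in cm, then the turn about the world's z in rad. A call has 1 to 8 rows; each row shifts and turns the pose as measured when the row begins; what a row does not reach is not made up. A row lasts 1/12 s, in which the tool goes at most 41.7 mm and 7.16 degrees, less where a joint would pass 70% of its speed; a pose out of reach is approached as far as the arm can. A call with a gripper value outside its range is refused whole. The fingers move at their own pace and stop on an object; "squeeze" is the grip in N (left out, the last holds). Time passes only in rows, so rows that do not move let the fingers close. It gives the time, the measured TCP pose, the force and the opening at its end, in the units of the state.
- manip.sense(): the state, without advancing time (a new reading comes with each control period).
- snapshot(name): name is "side" or "top"; returns a dict with "image" (420x560x3 uint8, red, green, blue), "intrinsics" (3x3 intrinsics, pixels), "D" ([k1, k2, p1, p2, k3] as OpenCV has them; the pictures are not rectified), "extrinsics" (4x4, takes a point from camera to world coordinates). Camera axes: x right, y down, z forward; pixel columns grow to the right and rows downward; lengths in m; the calibration is good to about 2 mm. A picture is of the moment at which its call begins. There is no depth.
- workorder.sign_off(): hands the job in, once; it reports no verdict.
Trained networks look in a picture, given as the dict that the camera call returned (one of the last four; its "shot" number tells which), for a name from the list of things; names that differ only in an ending like _2 or _b are one class to them, and where a whole thing is asked for, a point or a joint stands for the part that bears it (a point fixed in the world has none). Each returns a list of dicts, best first, with "score" (0 to 1); they miss things now and then, are a little off and sometimes report something else, mostly with a low value. They report only what shows in the picture. A call takes as long as a camera call.
- models.find_in(picture, name): "centre" ([x, y, z] in m, in world coordinates, good to about 4 mm: the middle of the surface that is visible of it).
- models.pinpoint(picture, name): "centre" ([x, y, z] in m, in world coordinates, good to about 4 mm: a listed point, or the origin of a listed thing).
The state is a dict: "t": time; "q": joint angles; "qd": joint speeds; "tau": joint torques, N m; "tcp_pos": TCP position; "tool_rot": TCP orientation; "force": force on the tool from outside, world axes, zero at the start; "ft_torque": the same for the moment, N m; "finger_gap": opening from 0.0 (shut) to 1.0 (fully open).
Only numpy, scipy, OpenCV 4.12 (cv2) and the standard library are available. Lean on these libraries where they do the work, as an engineer would, in place of code of your own. Each camera call takes 0.05 s, during which the arm holds its last target. There are 200 camera calls.

## Working session

There is one attempt and no reset: what is moved stays moved. The work goes in short steps, Python scripts to look and compute and a tool call to move; the robot and the scene stay as the last step left them, time stands still between calls to the robot, and variables do not carry over. Pictures are saved under pics/ and viewed, about 8 in all and at most 12, crops included, and the job is handed in when it is done.

Besides the shell and the picture viewer there is one more tool, called after "Emit:" as name(argument=value, ...) on one line, values as JSON. jog_arm: Moves the arm, as the interface text tells. Its arguments: {"type":"object","properties":{"commands":{"type":"array","items":{"type":"array","items":{"type":"number"}}},"squeeze":{"type":"number"}},"required":["commands"]}

```bash
mkdir -p pics; cat > h.py <<'E'
import numpy as np, cv2
from station import manip, snapshot, workorder, models
def save(s,n): cv2.imwrite(f'pics/{n}.png', s['image'][:,:,::-1])
def ray(s,uv):
    p=cv2.undistortPoints(np.array([[uv]],float),np.array(s['intrinsics']),np.array(s['D'])).ravel()
    T=np.array(s['extrinsics']); return T[:3,3],T[:3,:3]@np.array([p[0],p[1],1])
def atz(s,uv,z):
    o,d=ray(s,uv); return o+d*(z-o[2])/d[2]
def tri(s1,a,s2,b):
    o1,d1=ray(s1,a);o2,d2=ray(s2,b)
    k=np.linalg.lstsq(np.c_[d1,-d2],o2-o1,rcond=None)[0]
    p,q=o1+k[0]*d1,o2+k[1]*d2
    return (p+q)/2,np.linalg.norm(p-q)
def proj(s,P):
    T=np.linalg.inv(np.array(s['extrinsics'])); r=cv2.projectPoints(np.array(P,float).reshape(-1,1,3),cv2.Rodrigues(T[:3,:3])[0],T[:3,3],np.array(s['intrinsics']),np.array(s['D']))[0]
    return r.reshape(-1,2)
E
python3 - <<'E'
from h import *
print(manip.hold_point_z, {k:np.round(v,3) for k,v in manip.sense().items()})
out=[]
for n in ['top','side']:
    s=snapshot(n); out.append(s['image']); print(n,np.round(s['extrinsics'],3).tolist(),np.round(s['intrinsics'],1).tolist())
    save(s,n+'0')
    for m in ['lid_a_knob','lid_b_knob','pad_top']:
        for f in (models.pinpoint,models.find_in):
            for r in f(s,m): 
                c=r['centre'];print(n,m,f.__name__,np.round(c,3),round(r['score'],2),proj(s,c).round().tolist())
E
```

```text
0.0187 {'t': np.float64(0.0), 'q': array([ 1.102,  0.528,  1.434,  0.   ,  1.181, -0.179]), 'qd': array([-0.001,  0.   , -0.002,  0.   , -0.   ,  0.   ]), 'tau': array([ 1.0000e-03, -4.4236e+01, -1.7803e+01, -0.0000e+00,  8.0000e-03,
       -0.0000e+00]), 'tcp_pos': array([0.179, 0.598, 0.21 ]), 'tool_rot': array([ 0.145,  0.989, -0.001, -0.   ]), 'force': array([-0.017,  0.484,  0.05 ]), 'ft_torque': array([-0.013, -0.015,  0.035]), 'finger_gap': np.float64(1.001)}
top [[0.006, -0.984, 0.177, 0.423], [-1.0, -0.007, -0.003, 0.023], [0.004, -0.177, -0.984, 0.933], [0.0, 0.0, 0.0, 1.0]] [[383.6, 0.0, 285.1], [0.0, 383.6, 208.7], [0.0, 0.0, 1.0]]
top lid_a_knob call [ 0.604 -0.282  0.084] 0.71 [[419.0, 197.0]]
top lid_b_knob call [0.588 0.252 0.079] 0.56 [[183.0, 203.0]]
top lid_b_knob call [0.588 0.25  0.055] 0.9 [[187.0, 205.0]]
top pad_top call [ 0.605 -0.018  0.002] 0.75 [[300.0, 203.0]]
top pad_top call [ 0.604 -0.018 -0.   ] 0.83 [[300.0, 203.0]]
side [[-0.785, -0.456, 0.419, 0.195], [-0.62, 0.583, -0.525, 0.505], [-0.005, -0.672, -0.741, 0.806], [0.0, 0.0, 0.0, 1.0]] [[533.7, 0.0, 279.0], [0.0, 533.7, 208.2], [0.0, 0.0, 1.0]]
side lid_a_knob call [ 0.608 -0.282  0.081] 0.92 [[359.0, 132.0]]
side lid_a_knob call [ 0.6   -0.272  0.058] 0.95 [[359.0, 144.0]]
side lid_b_knob call [0.592 0.252 0.085] 0.59 [[182.0, 308.0]]
side lid_b_knob call [0.585 0.259 0.061] 0.92 [[184.0, 322.0]]
side pad_top call [ 0.606 -0.016  0.002] 0.72 [[281.0, 233.0]]
side pad_top call [ 0.596 -0.012 -0.001] 0.72 [[284.0, 238.0]]
```

View pics/top0.png

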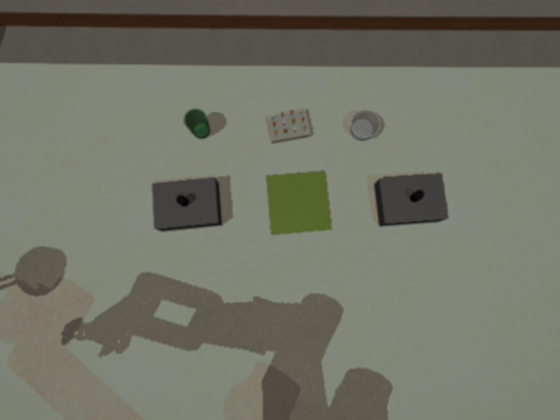

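View pics/side0.png

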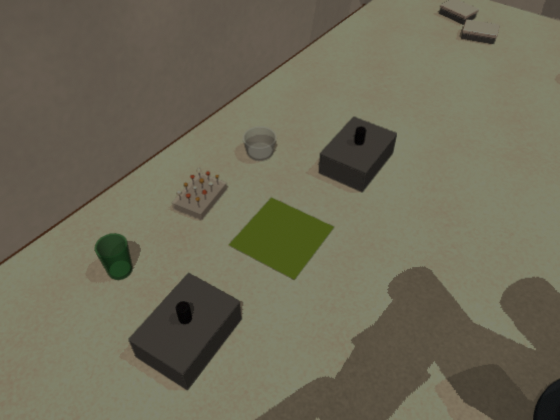

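The top view shows the left case at about (187,205), the pad at (299,203) and the right case at (411,199). The knobs are at about (183,201) and (416,196). The side view agrees, with knobs at (184,312) and (360,136) and the pad at (282,237). Next I measure knob heights and case angles.

```bash
cat >> h.py <<'E'
def rect(s,z,lo,hi,x0,x1,y0,y1):
    g=cv2.inRange(cv2.cvtColor(s['image'],cv2.COLOR_RGB2HSV),lo,hi); m=np.zeros_like(g); m[y0:y1,x0:x1]=g[y0:y1,x0:x1]
    c=max(cv2.findContours(m,0,2)[0],key=cv2.contourArea)
    P=np.array([atz(s,p,z)[:2] for p in c.reshape(-1,2)],np.float32)
    return cv2.minAreaRect(P), cv2.boundingRect(c)
E
python3 - <<'E'
from h import *
t=snapshot('top');d=snapshot('side')
for nm,y in (('lid_a_knob',-.28),('lid_b_knob',.25)):
    c=lambda s:[r['centre'] for r in models.pinpoint(s,nm) if abs(r['centre'][1]-y)<.1][:1]
    a,b=c(t),c(d); print(nm,np.round(a,3),np.round(b,3))
    if a and b: print(tri(t,proj(t,a[0])[0],d,proj(d,b[0])[0]))
print('knobs px tops tri', tri(t,(182,201),d,(184,305)), tri(t,(418,195.5),d,(360.5,129)))
im=t['image']; print(im[190:220:6,160:215:12].tolist()[1], im[203,299])
g=cv2.inRange(im,(0,0,0),(75,75,75))
for x0,x1 in ((140,230),(365,455)):
  for th in (55,70,):
    m=np.zeros(im.shape[:2],np.uint8); m[165:240,x0:x1]=(im.max(2)<th)[165:240,x0:x1]*255
    c=max(cv2.findContours(m,0,2)[0],key=cv2.contourArea)
    P=np.array([atz(t,p,.059)[:2] for p in c.reshape(-1,2)],np.float32); print(th,cv2.minAreaRect(P))
print('pad',rect(t,.003,(30,100,40),(50,255,255),250,345,160,245))
E
```

```text
lid_a_knob [[ 0.606 -0.28   0.086]] []
lid_b_knob [[0.592 0.254 0.081]] [[0.595 0.251 0.086]]
(array([0.59117774, 0.25236523, 0.08999875]), np.float64(0.002268248968449763))
knobs px tops tri (array([0.58843578, 0.2494177 , 0.09528098]), np.float64(0.0004439646553150636)) (array([ 0.60371875, -0.2769844 ,  0.09437079]), np.float64(0.0026148822271279165))
[[67, 66, 63], [66, 65, 62], [37, 36, 35], [58, 57, 54], [68, 66, 63]] [ 83 100  42]
55 ((0.558222234249115, 0.217781662940979), (0.08854778110980988, 0.17136599123477936), 42.79788589477539)
70 ((0.5893508791923523, 0.24730557203292847), (0.1128724217414856, 0.15262345969676971), 6.200217247009277)
55 ((0.6011183261871338, -0.2634357511997223), (0.10616591572761536, 0.1433800756931305), 4.648334503173828)
70 ((0.604509711265564, -0.27010875940322876), (0.11283771693706512, 0.1589232087135315), 4.812498092651367)
pad (((0.6069342494010925, -0.012125305831432343), (0.14634554088115692, 0.14616623520851135), 5.448646545410156), (267, 171, 64, 63))
```

Emit:
jog_arm(commands=[[100,4.1,-3,0,0],[100,4.1,-3,0,0],[100,4.1,-3,0,0],[100,4.1,-3,0,0],[100,4.1,-3,0,0],[100,4.1,-3,0,0.12],[100,3,-3,0,0.12],[100,3,-3,0,0.05]], squeeze=40)

```text
t: 1.67
tcp_pos: [0.4387, 0.3942, 0.2117]
tool_rot: [-0.009, 1.0, 0.003, -0.0]
force: [0.7, 0.8, -0.8]
finger_gap: 0.999
```

Emit:
jog_arm(commands=[[100,3,-2.9,0,0.08],[100,3,-2.9,0,0],[100,3,-2.9,0,0],[100,3,-2.9,0,0],[100,3,-2.8,-2,0],[100,0,0,-3,0],[100,0,0,0,0]])

```text
t: 2.25
tcp_pos: [0.5952, 0.2441, 0.1659]
tool_rot: [-0.047, 0.999, 0.003, 0.006]
force: [-1.3, -0.2, -1.5]
finger_gap: 0.998
```

```bash
python3 - <<'E'
from h import *
s=manip.sense();print(np.round(s['tcp_pos'],4),np.round(s['tool_rot'],3))
t=snapshot('top');d=snapshot('side')
a=t['image'][150:260,120:260];b=d['image'][230:400,90:290]
im=np.hstack([cv2.resize(a,(420,330)),cv2.resize(b,(380,330))])
cv2.imwrite('pics/close1.png',im[:,:,::-1])
E
```

```text
[0.5952 0.2441 0.1659] [-0.047  0.999  0.003  0.006]
```

View pics/close1.png

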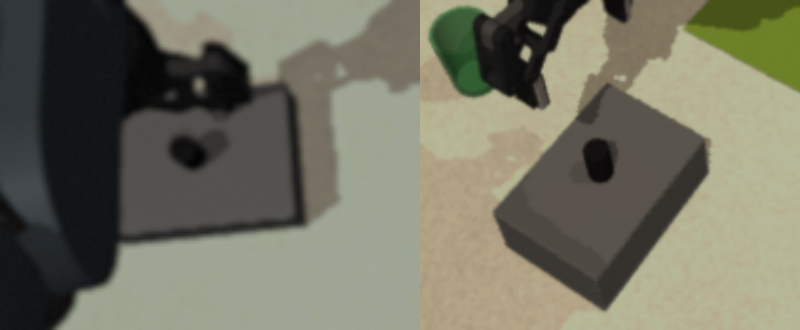

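The knob shows at top px (183,201), with the fingers above and around it. I'm going down and closing.

Emit:
jog_arm(commands=[[100,-0.6,0.6,-2,0],[100,0,0,-3,0],[100,0,0,-3,0],[100,0,0,-1,0]])

```text
t: 2.68
tcp_pos: [0.5963, 0.2588, 0.0907]
tool_rot: [-0.051, 0.998, 0.007, 0.021]
force: [-0.2, 0.4, -0.2]
finger_gap: 1.001
```

Emit:
jog_arm(commands=[[100,0,0,0,0],[100,0,0,0,0]])

```text
t: 2.85
tcp_pos: [0.5947, 0.2613, 0.0914]
tool_rot: [-0.053, 0.998, 0.007, 0.02]
force: [0.1, 0.3, 0.4]
finger_gap: 1.001
```

```bash
python3 - <<'E'
from h import *
s=manip.sense();print({k:np.round(v,4) for k,v in s.items()})
E
```

```text
{'t': np.float64(2.85), 'q': array([ 0.2393,  0.6881,  1.5016,  0.0074,  0.9098, -1.4412]), 'qd': array([ 0.0227, -0.0128, -0.0114,  0.0017,  0.007 ,  0.0021]), 'tau': array([-1.31700e-01, -4.65586e+01, -1.38798e+01,  1.39000e-02,
       -1.55500e-01, -2.00000e-04]), 'tcp_pos': array([0.5947, 0.2613, 0.0914]), 'tool_rot': array([-0.0526,  0.9984,  0.0068,  0.0202]), 'force': array([0.072 , 0.272 , 0.3908]), 'ft_torque': array([ 0.0141, -0.0134, -0.005 ]), 'finger_gap': np.float64(1.0013)}
```

Emit:
jog_arm(commands=[[100,-0.3,-0.6,0,0],[100,-0.3,-0.6,0,0],[100,0,0,-0.8,0],[100,0,0,-0.8,0],[100,0,0,-0.5,0],[100,0,0,0,0]])

```text
t: 3.35
tcp_pos: [0.5923, 0.2501, 0.0774]
tool_rot: [-0.054, 0.998, 0.008, 0.027]
force: [-0.4, 0.0, 0.2]
finger_gap: 0.999
```

Emit:
jog_arm(commands=[[100,-0.2,0,-1.2,0],[100,0,0,0,0],[40,0,0,0,0],[0,0,0,0,0],[0,0,0,0,0],[0,0,0,0,0],[0,0,0,0,0]])

```text
t: 3.93
tcp_pos: [0.5918, 0.2501, 0.0655]
tool_rot: [-0.053, 0.998, 0.008, 0.028]
force: [-0.8, 0.8, 0.4]
finger_gap: 0.301
```

Emit:
jog_arm(commands=[[0,0,0,0,0],[0,0,0,0,0],[0,0,0,0,0]])

```text
t: 4.18
tcp_pos: [0.592, 0.2504, 0.0662]
tool_rot: [-0.053, 0.998, 0.008, 0.028]
force: [0.8, -0.1, -1.0]
finger_gap: 0.232
```

Emit:
jog_arm(commands=[[0,0,0,0.8,0],[0,0,0,1,0],[0,0,0,1.5,0],[0,0,0,2,0],[0,0,0,2,0],[0,0,0,0,0]])

```text
t: 4.68
tcp_pos: [0.5903, 0.2497, 0.1433]
tool_rot: [-0.053, 0.998, 0.008, 0.026]
force: [1.0, -0.2, -0.6]
finger_gap: 0.234
```

```bash
python3 - <<'E'
from h import *
s=manip.sense();print(np.round(s['force'],2),s['finger_gap'])
t=snapshot('top');d=snapshot('side')
a=t['image'][130:270,80:280];b=d['image'][200:410,60:360]
im=np.hstack([cv2.resize(a,(400,280)),cv2.resize(b,(400,280))])
cv2.imwrite('pics/lift1.png',im[:,:,::-1])
for s in (t,d):
  for r in models.pinpoint(s,'chuck_centre'):print(np.round(r['centre'],3),r['score'])
E
```

```text
[ 0.96 -0.19 -0.62] 0.23407268696709618
```

View pics/lift1.png

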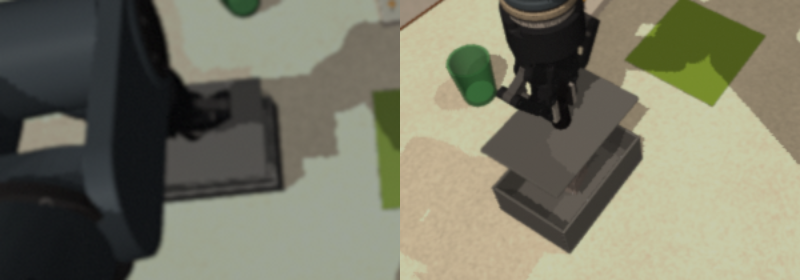

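The lid is held level and has come clear of its case (right-hand crop, about (560,130)). I'm moving it towards -x.

Emit:
jog_arm(commands=[[0,-2,0,0,0],[0,-3,0,0,0],[0,-3,0,0,0],[0,-3,0,0,0],[0,-2.5,0,0,0],[0,-1,0,0,0],[0,0,0,0,0]])

```text
t: 5.47
tcp_pos: [0.4295, 0.245, 0.1279]
tool_rot: [-0.052, 0.999, 0.004, 0.012]
force: [-0.1, 0.3, -0.3]
finger_gap: 0.229
```

Emit:
jog_arm(commands=[[0,0.8,0,-1.5,0],[0,0.4,0,-2,0],[0,0,0,-2,0],[0,0,0,-1.5,0],[0,0,0,-1,0],[0,0,0,0,0]])

```text
t: 5.97
tcp_pos: [0.4453, 0.2452, 0.0414]
tool_rot: [-0.052, 0.999, 0.004, 0.013]
force: [-0.4, -0.4, -1.2]
finger_gap: 0.227
```

Emit:
jog_arm(commands=[[0,0,0,-1.2,0],[0,0,0,-0.8,0],[0,0,0,-0.3,0],[0,0,0,0,0]])

```text
t: 6.3
tcp_pos: [0.448, 0.2451, 0.0159]
tool_rot: [-0.052, 0.999, 0.004, 0.013]
force: [-1.6, 0.4, 1.1]
finger_gap: 0.224
```

Emit:
jog_arm(commands=[[0,0,0,-0.2,0],[0,0,0,0,0]])

```text
t: 6.47
tcp_pos: [0.4486, 0.2453, 0.0168]
tool_rot: [-0.052, 0.999, 0.005, 0.014]
force: [-0.7, -0.6, -1.0]
finger_gap: 0.228
```

Emit:
jog_arm(commands=[[30,0,0,0,0],[45,0,0,0,0],[60,0,0,0,0],[70,0,0,0,0],[70,0,0,0,0],[70,0,0,0,0],[70,0,0,1.5,0],[70,0,0,2,0]])

```text
t: 7.13
tcp_pos: [0.4488, 0.2452, 0.0519]
tool_rot: [-0.052, 0.999, 0.004, 0.013]
force: [-0.1, -0.2, -0.7]
finger_gap: 0.699
```

Emit:
jog_arm(commands=[[70,0,0,3,0],[70,-1,-2,3,0],[70,-1,-4,3,0],[70,0,-4,1,0],[70,0,-4,0,0],[70,0,-4,0,0],[70,0,0,0,0]])

```text
t: 7.72
tcp_pos: [0.4326, 0.0667, 0.1542]
tool_rot: [-0.056, 0.998, 0.003, 0.019]
force: [0.0, 0.6, 0.5]
finger_gap: 0.702
```

```bash
python3 - <<'E'
from h import *
t=snapshot('top');d=snapshot('side')
a=t['image'][140:300,120:340];b=d['image'][200:410,60:360]
im=np.hstack([cv2.resize(a,(400,290)),cv2.resize(b,(400,290))])
cv2.imwrite('pics/open1.png',im[:,:,::-1])
for s in (t,d):
  for n in ('chuck_centre','lid_b_knob'):
    for r in models.pinpoint(s,n):print(n,np.round(r['centre'],3),r['score'],proj(s,r['centre']).round())
print(np.round(manip.sense()['tool_rot'],3))
E
```

```text
lid_b_knob [0.45  0.248 0.032] 0.82 [[187. 265.]]
lid_b_knob [0.449 0.242 0.038] 0.95 [[257. 371.]]
[-0.06   0.998  0.005  0.018]
```

View pics/open1.png

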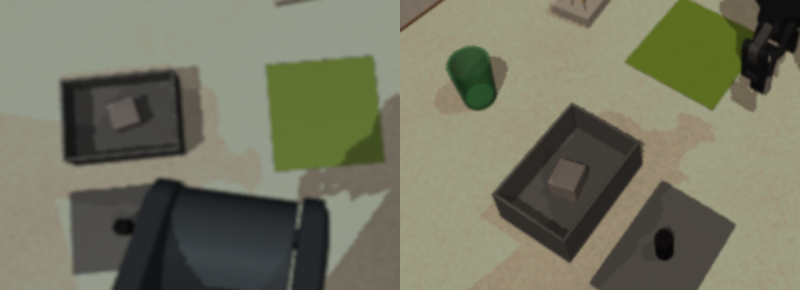

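The left case holds the square block (left crop (123,112), right crop (567,178)). The lid lies flat with its knob up at about (0.45, 0.245). The chuck is in the right case, so I'm going there.

Emit:
jog_arm(commands=[[100,1,-3.5,0.3,0],[100,1.5,-3.8,0.3,0],[100,2,-3.6,0,0],[100,2,-3.6,0,0],[100,2,-3.6,0,0],[100,2,-3.6,0,0],[100,2,-3.6,0,0],[100,2,-3.6,0,0]])

```text
t: 8.68
tcp_pos: [0.5739, -0.2028, 0.1557]
tool_rot: [-0.08, 0.997, 0.01, 0.01]
force: [0.7, 0.6, -0.3]
finger_gap: 1.002
```

Emit:
jog_arm(commands=[[100,1.5,-3,0,0],[100,0,0,0,0],[100,0,0,0,0]])

```text
t: 8.93
tcp_pos: [0.5968, -0.2379, 0.1536]
tool_rot: [-0.082, 0.997, 0.008, 0.012]
force: [-0.1, 0.2, -0.7]
finger_gap: 0.996
```

Emit:
jog_arm(commands=[[100,0.4,-2.5,0,-0.08],[100,0.4,-1.5,0,0],[100,0,0,0,0]])

```text
t: 9.18
tcp_pos: [0.6054, -0.2716, 0.1513]
tool_rot: [-0.045, 0.999, 0.009, 0.01]
force: [1.3, 0.1, 0.4]
finger_gap: 1.001
```

```bash
python3 - <<'E'
from h import *
t=snapshot('top');d=snapshot('side')
for s in (t,d):
    for r in models.pinpoint(s,'lid_a_knob'):print(np.round(r['centre'],3),r['score'],proj(s,r['centre']).round())
s=manip.sense();print(np.round(s['tcp_pos'],4),np.round(s['tool_rot'],3))
E
```

```text
[ 0.604 -0.28   0.087] 0.58 [[419. 197.]]
[ 0.605 -0.283  0.083] 0.8 [[360. 131.]]
[ 0.6041 -0.2692  0.1516] [-0.046  0.999  0.01   0.009]
```

Emit:
jog_arm(commands=[[100,0,-0.6,-1.5,0],[100,0,-0.5,-2,0],[100,0,0,-2,0],[100,0,0,-1,0],[100,0,0,0,0]])

```text
t: 9.8
tcp_pos: [0.6043, -0.2742, 0.0879]
tool_rot: [-0.05, 0.999, 0.01, 0.011]
force: [-0.2, -0.2, -0.1]
finger_gap: 1.0
```

Emit:
jog_arm(commands=[[100,0,-0.4,-1,0],[100,0,-0.3,-0.8,0],[100,0,0,-0.2,0],[100,0,0,0,0]])

```text
t: 10.13
tcp_pos: [0.605, -0.2805, 0.0681]
tool_rot: [-0.051, 0.999, 0.01, 0.011]
force: [-0.7, -0.0, 0.8]
finger_gap: 1.0
```

Emit:
jog_arm(commands=[[40,0,0,0,0],[20,0,0,0,0],[0,0,0,0,0],[0,0,0,0,0],[0,0,0,0,0],[0,0,0,0,0],[0,0,0,0,0],[0,0,0,0,0]])

```text
t: 10.8
tcp_pos: [0.6064, -0.2816, 0.0708]
tool_rot: [-0.051, 0.999, 0.008, 0.013]
force: [0.1, -0.9, -1.6]
finger_gap: 0.218
```

Emit:
jog_arm(commands=[[0,0,0,0.8,0],[0,0,0,1,0],[0,0,0,1.5,0],[0,0,0,2,0],[0,0,0,2,0],[0,0,0,0,0]])

```text
t: 11.3
tcp_pos: [0.6048, -0.2805, 0.1475]
tool_rot: [-0.051, 0.999, 0.01, 0.011]
force: [-0.3, -0.1, -0.2]
finger_gap: 0.22
```

Emit:
jog_arm(commands=[[0,-2,0,0,0],[0,-3,0,0,0],[0,-3,0,0.2,0],[0,-3,0,0.2,0],[0,-2,0,0.2,0],[0,-1,0,0,0],[0,0,0,0,0]])

```text
t: 11.88
tcp_pos: [0.4608, -0.2791, 0.1554]
tool_rot: [-0.053, 0.998, 0.008, 0.014]
force: [-0.7, 0.1, -2.0]
finger_gap: 0.222
```

Emit:
jog_arm(commands=[[0,-0.3,0,-2,0],[0,0,0,-3,0],[0,0,0,-3,0],[0,0,0,-2,0],[0,0,0,-1,0],[0,0,0,0,0],[0,0,0,0,0]])

```text
t: 12.47
tcp_pos: [0.4639, -0.2827, 0.0428]
tool_rot: [-0.052, 0.998, 0.003, 0.019]
force: [-0.1, -0.1, -1.0]
finger_gap: 0.218
```

Emit:
jog_arm(commands=[[0,-0.3,0,-1.2,0],[0,0,0,-0.6,0],[0,0,0,-0.2,0],[0,0,0,0,0]])

```text
t: 12.8
tcp_pos: [0.4648, -0.2849, 0.0246]
tool_rot: [-0.052, 0.998, 0.0, 0.022]
force: [0.1, -1.4, -1.4]
finger_gap: 0.217
```

Emit:
jog_arm(commands=[[0,0,0,-0.4,0],[0,0,0,-0.2,0],[0,0,0,0,0]])

```text
t: 13.05
tcp_pos: [0.4665, -0.2862, 0.021]
tool_rot: [-0.053, 0.998, -0.001, 0.024]
force: [-0.5, -0.1, 0.2]
finger_gap: 0.215
```

Emit:
jog_arm(commands=[[0,0,0,-0.2,0],[0,0,0,0,0],[30,0,0,0,0],[45,0,0,0,0],[60,0,0,0,0],[70,0,0,0,0],[70,0,0,0,0],[70,0,0,0,0]])

```text
t: 13.72
tcp_pos: [0.4681, -0.2876, 0.0217]
tool_rot: [-0.053, 0.998, -0.003, 0.026]
force: [0.4, 0.2, -0.0]
finger_gap: 0.697
```

Emit:
jog_arm(commands=[[70,0,0,1.5,0],[70,0,0,2,0],[70,0,0,3,0],[70,-1,2,3,0],[70,-1,4,3,0],[70,0,4,1,0],[70,0,4,0,0],[70,0,0,0,0]])

```text
t: 14.38
tcp_pos: [0.4476, -0.1507, 0.1559]
tool_rot: [-0.049, 0.998, -0.003, 0.026]
force: [-1.0, 0.4, -1.0]
finger_gap: 0.701
```

```bash
python3 - <<'E'
from h import *
t=snapshot('top');d=snapshot('side')
a=t['image'][150:290,320:480];b=d['image'][80:260,220:440]
im=np.hstack([cv2.resize(a,(400,350)),cv2.resize(b,(400,350))])
cv2.imwrite('pics/open2.png',im[:,:,::-1])
p=[]
for s in (t,d):
  for n in ('chuck_centre','lid_a_knob'):
    for r in models.pinpoint(s,n):
      print(n,np.round(r['centre'],3),r['score'],proj(s,r['centre']).round())
  r=models.pinpoint(s,'chuck_centre'); p.append(proj(s,r[0]['centre'])[0] if r else None)
if p[0] is not None and p[1] is not None: print(tri(t,p[0],d,p[1]))
s=manip.sense();print(np.round(s['tcp_pos'],4),np.round(s['tool_rot'],3))
E
```

```text
chuck_centre [ 0.607 -0.28   0.024] 0.55 [[409. 201.]]
lid_a_knob [ 0.464 -0.288  0.033] 0.66 [[417. 176.]]
[ 0.4505 -0.1587  0.155 ] [-0.046  0.999 -0.005  0.028]
```

View pics/open2.png

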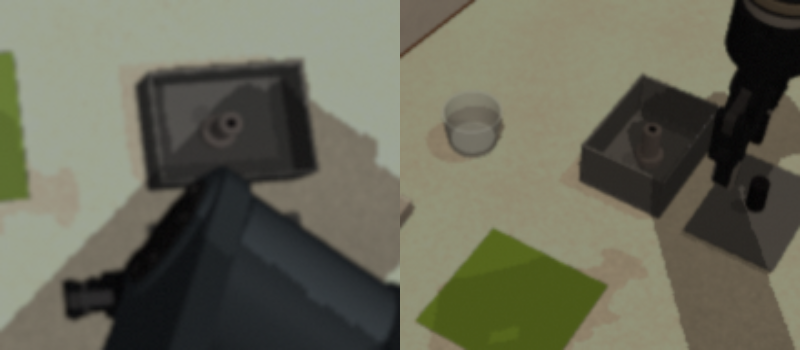

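The right case holds the chuck. Its bore is at top px (412.4,198.8) and side px (358.6,146.3). The lid lies flat beside the case.

```bash
python3 - <<'E'
from h import *
t=snapshot('top');d=snapshot('side')
print(tri(t,(412.4,198.8),d,(358.6,146.3)),atz(t,(412.4,198.8),.048),atz(d,(358.6,146.3),.048))
E
```

```text
(array([ 0.60613772, -0.28216149,  0.04249096]), np.float64(0.004328970276156015)) [ 0.60696253 -0.2793846   0.048     ] [ 0.60118339 -0.27730821  0.048     ]
```

Emit:
jog_arm(commands=[[70,2.5,-1.5,0,0],[70,3,-2,0,0],[70,3,-2,0,0],[70,3,-2,0,0],[70,2,-2,0,0],[70,0,0,0,0],[70,0,0,0,0]])

```text
t: 15.47
tcp_pos: [0.5858, -0.2584, 0.1512]
tool_rot: [-0.043, 0.999, -0.002, 0.023]
force: [0.1, 0.5, -0.3]
finger_gap: 0.699
```

Emit:
jog_arm(commands=[[70,0.8,-1.1,-1,0],[70,0.7,-1,-2,0],[70,0,0,-3,0],[70,0,0,-2,0],[70,0,0,-1,0],[70,0,0,0,0],[70,0,0,0,0]])

```text
t: 16.05
tcp_pos: [0.5956, -0.2785, 0.0574]
tool_rot: [-0.042, 0.999, -0.0, 0.021]
force: [-0.5, -0.6, 0.5]
finger_gap: 0.699
```

Emit:
jog_arm(commands=[[70,0.6,-0.1,0,0],[70,0.5,0,-0.5,0],[70,0,0,-1,0],[70,0,0,-0.5,0],[70,0,0,0,0]])

```text
t: 16.47
tcp_pos: [0.6102, -0.2803, 0.0409]
tool_rot: [-0.042, 0.999, -0.003, 0.024]
force: [0.2, -0.1, -0.6]
finger_gap: 0.703
```

```bash
python3 - <<'E'
from h import *
t=snapshot('top');d=snapshot('side')
a=t['image'][160:240,365:455];b=d['image'][90:200,300:420]
im=np.hstack([cv2.resize(a,(390,347),interpolation=2),cv2.resize(b,(380,347),interpolation=2)])
cv2.imwrite('pics/close2.png',im[:,:,::-1])
s=manip.sense();print(np.round(s['tcp_pos'],4),np.round(s['tool_rot'],3))
E
```

```text
[ 0.6101 -0.2805  0.0414] [-0.042  0.999 -0.003  0.024]
```

View pics/close2.png

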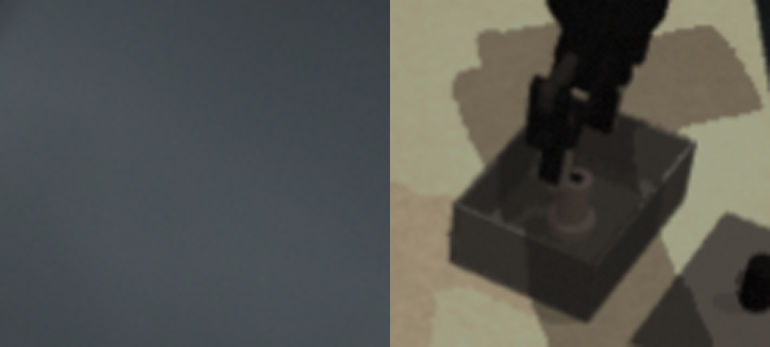

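The side crop shows the chuck standing upright with its bore at (577,178), and the near finger at (552,170) beside it. I'm correcting x slightly and going down.

Emit:
jog_arm(commands=[[70,-0.4,0,-0.6,0],[70,-0.3,0,-0.8,0],[70,-0.1,0,-0.4,0],[70,0,0,0,0]])

```text
t: 16.9
tcp_pos: [0.6013, -0.2806, 0.0225]
tool_rot: [-0.042, 0.999, -0.003, 0.025]
force: [-0.1, 0.3, 0.5]
finger_gap: 0.698
```

Emit:
jog_arm(commands=[[70,0.4,0,0,0],[70,0,0,0,0],[45,0,0,0,0],[30,0,0,0,0],[0,0,0,0,0],[0,0,0,0,0],[0,0,0,0,0],[0,0,0,0,0]])

```text
t: 17.57
tcp_pos: [0.6056, -0.2806, 0.0222]
tool_rot: [-0.042, 0.999, -0.003, 0.025]
force: [0.3, 0.3, -0.5]
finger_gap: 0.223
```

Emit:
jog_arm(commands=[[0,0,0,0,0],[0,0,0,0,0]], squeeze=50)

```text
t: 17.73
tcp_pos: [0.6056, -0.2806, 0.0223]
tool_rot: [-0.042, 0.999, -0.003, 0.025]
force: [0.2, 0.0, -0.9]
finger_gap: 0.219
```

Emit:
jog_arm(commands=[[0,0,0,0.8,0],[0,0,0,1.5,0],[0,0,0,2,0],[0,0,0,2,0],[0,0,0,2,0],[0,0,0,1.5,0],[0,0,0,0,0]])

```text
t: 18.32
tcp_pos: [0.6026, -0.2788, 0.1236]
tool_rot: [-0.042, 0.999, -0.001, 0.022]
force: [1.0, -0.2, -0.8]
finger_gap: 0.214
```

Emit:
jog_arm(commands=[[0,0,1.5,0,0],[0,0,3,0,0],[0,0,3.5,0,0],[0,0,3.5,0,0],[0,0,3.5,0,0],[0,0,3.5,0,0],[0,0,2.5,0,0],[0,0,0,0,0]])

```text
t: 18.98
tcp_pos: [0.5949, -0.0566, 0.1184]
tool_rot: [-0.038, 0.999, 0.001, 0.017]
force: [-0.2, -0.0, -2.2]
finger_gap: 0.214
```

Emit:
jog_arm(commands=[[0,0.4,2,-1,0],[0,0.4,1.4,-2,0],[0,0,0,-2,0],[0,0,0,-1.5,0],[0,0,0,-1,0],[0,0,0,0,0],[0,0,0,0,0]])

```text
t: 19.57
tcp_pos: [0.5973, -0.0144, 0.036]
tool_rot: [-0.042, 0.999, 0.002, 0.013]
force: [0.6, -0.3, -1.6]
finger_gap: 0.216
```

```bash
python3 - <<'E'
from h import *
t=snapshot('top');d=snapshot('side')
b=d['image'][150:290,200:360]
cv2.imwrite('pics/place.png',cv2.resize(b,(640,560),interpolation=2)[:,:,::-1])
s=manip.sense();print(np.round(s['tcp_pos'],4),np.round(s['tool_rot'],3))
for s in (t,d):
  for n in ('chuck_centre','pad_top'):
    for r in models.pinpoint(s,n): print(n,np.round(r['centre'],3),r['score'])
E
```

```text
[ 0.5977 -0.0147  0.0368] [-0.041  0.999  0.002  0.014]
chuck_centre [ 0.598 -0.017  0.04 ] 0.72
pad_top [ 0.606 -0.015  0.004] 0.89
pad_top [0.45  0.245 0.035] 0.57
```

View pics/place.png

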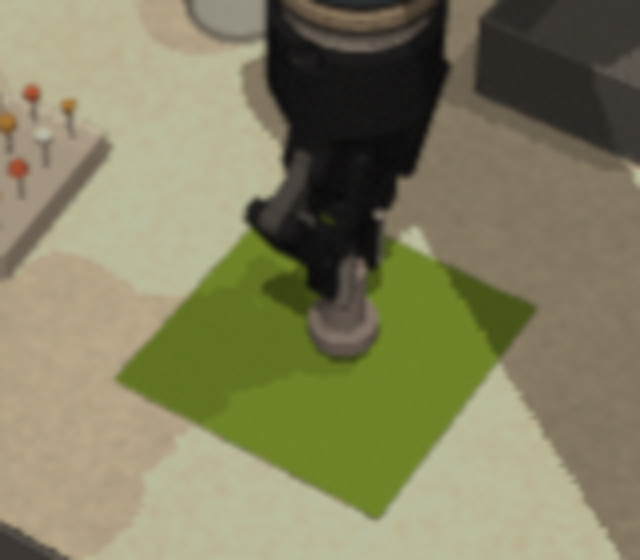

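The chuck is held upright with its flange at crop (343,330), just above the middle of the pad. I'm moving it 0.8 cm in x and lowering it.

Emit:
jog_arm(commands=[[0,0.4,0,0,0],[0,0.4,0,-0.5,0],[0,0,0,-0.4,0],[0,0,0,-0.2,0],[0,0,0,0,0]])

```text
t: 20.28
tcp_pos: [0.6099, -0.0159, 0.0283]
tool_rot: [-0.041, 0.999, 0.001, 0.018]
force: [-0.0, -0.5, -2.1]
finger_gap: 0.217
```

Emit:
jog_arm(commands=[[0,-0.1,0,-0.4,0],[0,0,0,-0.2,0],[0,0,0,0,0]])

```text
t: 20.53
tcp_pos: [0.6086, -0.0159, 0.0214]
tool_rot: [-0.041, 0.999, 0.001, 0.017]
force: [-0.3, -0.2, 1.1]
finger_gap: 0.22
```

Emit:
jog_arm(commands=[[0,0,0,-0.1,0],[0,0,0,0,0]])

```text
t: 20.7
tcp_pos: [0.6089, -0.0158, 0.0216]
tool_rot: [-0.041, 0.999, 0.001, 0.018]
force: [0.4, -0.3, -0.8]
finger_gap: 0.211
```

Emit:
jog_arm(commands=[[0,0,0,-0.15,0],[0,0,0,0,0]])

```text
t: 20.87
tcp_pos: [0.6092, -0.0157, 0.0216]
tool_rot: [-0.041, 0.999, 0.001, 0.018]
force: [-0.9, -0.3, -2.8]
finger_gap: 0.218
```

Emit:
jog_arm(commands=[[0,0,0,-0.3,0],[0,0,0,0,0]])

```text
t: 21.03
tcp_pos: [0.6097, -0.0155, 0.0219]
tool_rot: [-0.041, 0.999, 0.001, 0.019]
force: [0.5, -0.1, -1.7]
finger_gap: 0.216
```

Emit:
jog_arm(commands=[[0,0,0,-0.3,0]])

```text
t: 21.12
tcp_pos: [0.6103, -0.0154, 0.0209]
tool_rot: [-0.041, 0.999, 0.001, 0.02]
force: [-7.0, 2.1, 30.3]
finger_gap: 0.214
```

That shows contact with the pad. I'm letting go.

Emit:
jog_arm(commands=[[0,0,0,0.05,0],[0,0,0,0,0],[30,0,0,0,0],[40,0,0,0,0],[55,0,0,0,0],[70,0,0,0,0],[70,0,0,0,0],[70,0,0,0,0]])

```text
t: 21.78
tcp_pos: [0.6103, -0.0155, 0.0197]
tool_rot: [-0.041, 0.999, 0.001, 0.02]
force: [0.9, 0.4, 0.4]
finger_gap: 0.702
```

Emit:
jog_arm(commands=[[70,0,0,1,0],[70,0,0,1.5,0],[70,0,0,2,0],[70,0,0,3,0],[70,-2,0,3,0],[70,-4,0,3,0],[70,-4,0,2,0],[70,-4,0,0,0]])

```text
t: 22.45
tcp_pos: [0.4815, -0.0173, 0.1776]
tool_rot: [-0.042, 0.999, -0.001, 0.026]
force: [0.5, -0.8, 1.0]
finger_gap: 0.702
```

Emit:
jog_arm(commands=[[70,-3,0,0,0],[70,0,-3,0,0],[70,0,-3,0,0],[70,0,-3,0,0],[70,0,0,0,0]])

```text
t: 22.87
tcp_pos: [0.4385, -0.1056, 0.1836]
tool_rot: [-0.045, 0.999, -0.002, 0.025]
force: [0.8, -0.6, 0.2]
finger_gap: 0.7
```

```bash
python3 - <<'E'
from h import *
t=snapshot('top');d=snapshot('side')
im=np.hstack([cv2.resize(t['image'][130:310,130:470],(400,212)),cv2.resize(d['image'],(400,300))[44:256]])
im=np.vstack([im,np.hstack([cv2.resize(t['image'][165:240,250:350],(400,300)),cv2.resize(d['image'][180:285,210:350],(400,300))])])
cv2.imwrite('pics/final.png',im[:,:,::-1])
for s in (t,d):
  for n in ('chuck_centre','pad_top','lid_a_knob'):
    for r in models.pinpoint(s,n): print(n,np.round(r['centre'],3),round(r['score'],2))
E
```

```text
chuck_centre [ 0.612 -0.016  0.023] 0.73
pad_top [ 0.606 -0.018  0.002] 0.67
chuck_centre [ 0.61  -0.018  0.025] 0.82
pad_top [ 0.604 -0.016  0.004] 0.6
lid_a_knob [ 0.465 -0.292  0.034] 0.57
```

View pics/final.png

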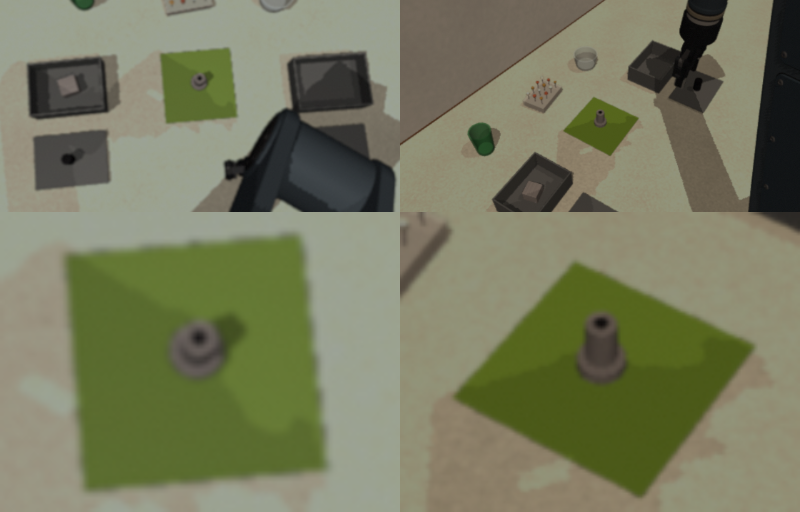

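The chuck stands upright, flange down, about 6 mm from the pad's centre. Both lids lie flat with their knobs up, and the gripper is clear.

```bash
python3 -c "
from station import workorder
print(workorder.sign_off())"
```

```text
the job is handed in; nothing more can be done
None
```

The job is done and handed in after about 23 s of robot time. I opened the left case first and found the square block, then opened the right case and found the chuck. I lifted the chuck out and set it on the green pad.

- **Chuck:** the final pictures show it upright, flange down, with both cameras putting it about 6 mm from the pad's centre. The measured height of its centre (23–25 mm) agrees with the expected 25 mm.
- **Lids:** the pictures show both lids lying flat on the bench, knob up. I placed the left one at about (0.45, 0.245) and the right one at about (0.465, -0.29).
- **Gripper:** it was clear of everything before I handed the job in.

Three things were not clean:

- **Tool tilt:** the tool drifted 1–3° off vertical while moving, which the interface can't correct. It had no visible effect.
- **Pressing on the pad:** small downward steps gave no clear contact reading, so I tried a larger one. That pressed the chuck onto the pad with about 30 N, briefly, before I let go.
- **Missed detections:** the networks sometimes missed things. In the last check only one camera's network reported the right lid's knob, and I didn't query the left knob again.

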